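# Shake drainage balls into a planter trough

### The job

Lift the metal shaker up and off the rail it hangs on without spilling, and shake its six clay drainage balls out over the floor of the empty clay trough so that they are spread evenly over its three bays: all six in the trough, at least one and at most three in each bay. Then stand the empty shaker upright in the middle of the small wooden step. Do not handle the balls with the fingers, and leave the small chive pot, beaker and watering bulb where they are.

Things in the scene. Friction and masses are not known exactly. Their poses are not given: they have to be found in the camera images.
- shaker: Flat aluminium box shaker with clear lid, 83 mm long (x), 103 wide (y), set 15 deg nose-up on a flat 76 x 100 mm foot; 220 g. Origin: centre of the foot's underside; z up, mouth towards -x. Box top: z=53 at the front, 42 in the middle. Inside: 4 lanes along x; the outer two, closed in front, queue the balls and join the middle two at the rear, where one ball waits in each middle lane.
- shaker_grip (a point): Middle of the shaker's upright wooden handle, 76 mm above the foot's underside: a block 44 mm (x) by 16 mm (y), free from z=50 to z=94, centred over the foot. Pinch it across y from above. Axes as the shaker's.
- shaker_mouth (a point): Middle of the mouth's floor edge (x=-37, z=26 in the shaker); mouth 47 mm wide, 22 high. Upright keeps the balls in. Tip the mouth down 30 to 45 deg for 0.5 s: the two waiting balls roll out at 0.6 m/s and land 40 to 70 mm ahead if 90 mm up. Upright again for 1 s: the next two roll to the rear. So each nod gives two balls however long it lasts; three nods empty it.
- shaker_hook (a point): Underside of the shaker's sheet hook (x=56, z=56 in the shaker), 40 mm wide: front strap at x=44..47, tongue at x=65.5..68.5 reaching down to z=41. It must rise more than 15 mm to clear the bar, then move to -x.
- bracket: Fixed aluminium bracket shelf, 160 mm wide. Origin on the ledge under its hanging bar, which runs along y (150 mm, 8 mm thick, top z=116). A second bar at x=-10.5, z=68..80 steadies the hung shaker. Shelf plate behind (x=5..115, z=74). The shaker hangs upright on the -x side, its origin at x=-61.5, z=60 in this frame.
- hang_bar (a point): Middle of the top of the hanging bar.
- trough: Fixed open terracotta planter trough, 140 mm (x) by 320 mm (y), 50 mm high, walls and floor 6 mm. Two cross ribs at y=-52 and y=+52 (5 mm thick, tops at z=30) part its floor into three bays, 128 x 100 mm. Origin: centre of its underside.
- bay_right (a point): Centre of the floor of the bay at -y of the trough.
- bay_middle (a point): Centre of the floor of the middle bay.
- bay_left (a point): Centre of the floor of the bay at +y of the trough.
- step: Small fixed wooden stool step, top 180 x 180 mm at z=60. Origin: centre underneath, on the ledge.
- ball0_center (a point): Centre of a clay drainage ball, 20 mm across, 11 g; starts in the shaker.
- ball1_center (a point): Centre of a clay drainage ball, 20 mm across, 11 g; starts in the shaker.
- ball2_center (a point): Centre of a clay drainage ball, 20 mm across, 11 g; starts in the shaker.
- ball3_center (a point): Centre of a clay drainage ball, 20 mm across, 11 g; starts in the shaker.
- ball4_center (a point): Centre of a clay drainage ball, 20 mm across, 11 g; starts in the shaker.
- ball5_center (a point): Centre of a clay drainage ball, 20 mm across, 11 g; starts in the shaker.
- small_pot: Loose terracotta pot with chives, 72 mm across, 60 mm high (leaves to 160). Origin: centre of underside. Bystander.
- beaker: Loose glass measuring beaker, 68 mm across, 85 mm high. Origin: centre of underside. Bystander.
- bulb: Loose pink silicone watering bulb, 68 mm across, 100 mm high with its spout up. Origin: centre of underside. Bystander.

How it is judged (in metres and radians):
On the way, in this order (a step that is already met when the one before it is completed fails the run):
1. the shaker is lifted up and off the rail with all six balls still in it (distance between shaker and hang_bar above 0.11 m and height (world z) of shaker above 0.075 m and distance between each of ball0_center, ball1_center, ball2_center, ball3_center, ball4_center, ball5_center and shaker below 0.075 m), for 0.2 s.
2. every bay of the trough has at least one ball (((z of ball0_center in the frame of trough below 0.03 m and y of ball0_center in the frame of trough below -0.052 m) or (z of ball1_center in the frame of trough below 0.03 m and y of ball1_center in the frame of trough below -0.052 m) or (z of ball2_center in the frame of trough below 0.03 m and y of ball2_center in the frame of trough below -0.052 m) or (z of ball3_center in the frame of trough below 0.03 m and y of ball3_center in the frame of trough below -0.052 m) or (z of ball4_center in the frame of trough below 0.03 m and y of ball4_center in the frame of trough below -0.052 m) or (z of ball5_center in the frame of trough below 0.03 m and y of ball5_center in the frame of trough below -0.052 m)) and ((z of ball0_center in the frame of trough below 0.03 m and y of ball0_center in the frame of trough between -0.052 and 0.052 m) or (z of ball1_center in the frame of trough below 0.03 m and y of ball1_center in the frame of trough between -0.052 and 0.052 m) or (z of ball2_center in the frame of trough below 0.03 m and y of ball2_center in the frame of trough between -0.052 and 0.052 m) or (z of ball3_center in the frame of trough below 0.03 m and y of ball3_center in the frame of trough between -0.052 and 0.052 m) or (z of ball4_center in the frame of trough below 0.03 m and y of ball4_center in the frame of trough between -0.052 and 0.052 m) or (z of ball5_center in the frame of trough below 0.03 m and y of ball5_center in the frame of trough between -0.052 and 0.052 m)) and ((z of ball0_center in the frame of trough below 0.03 m and y of ball0_center in the frame of trough above 0.052 m) or (z of ball1_center in the frame of trough below 0.03 m and y of ball1_center in the frame of trough above 0.052 m) or (z of ball2_center in the frame of trough below 0.03 m and y of ball2_center in the frame of trough above 0.052 m) or (z of ball3_center in the frame of trough below 0.03 m and y of ball3_center in the frame of trough above 0.052 m) or (z of ball4_center in the frame of trough below 0.03 m and y of ball4_center in the frame of trough above 0.052 m) or (z of ball5_center in the frame of trough below 0.03 m and y of ball5_center in the frame of trough above 0.052 m))), for 0.1 s.
At the end, for the whole second after the job is handed in: All six balls at rest in the trough, 1 to 3 in each bay (bays part at y=-52 and +52 mm of the trough); the shaker stands still and upright (within 0.08 rad) on the step, its origin within 35 mm of the step's middle in plan and 55 to 67 mm above the ledge (all of step 2 and x of ball0_center in the frame of trough between -0.066 and 0.066 m and y of ball0_center in the frame of trough between -0.156 and 0.156 m and z of each of ball0_center, ball1_center, ball2_center, ball3_center, ball4_center, ball5_center in the frame of trough below 0.03 m and x of ball1_center in the frame of trough between -0.066 and 0.066 m and y of ball1_center in the frame of trough between -0.156 and 0.156 m and x of ball2_center in the frame of trough between -0.066 and 0.066 m and y of ball2_center in the frame of trough between -0.156 and 0.156 m and x of ball3_center in the frame of trough between -0.066 and 0.066 m and y of ball3_center in the frame of trough between -0.156 and 0.156 m and x of ball4_center in the frame of trough between -0.066 and 0.066 m and y of ball4_center in the frame of trough between -0.156 and 0.156 m and x of ball5_center in the frame of trough between -0.066 and 0.066 m and y of ball5_center in the frame of trough between -0.156 and 0.156 m and not (y of each of ball0_center, ball1_center, ball2_center, ball3_center in the frame of trough below -0.052 m or y of each of ball0_center, ball1_center, ball2_center, ball4_center in the frame of trough below -0.052 m or y of each of ball0_center, ball1_center, ball2_center, ball5_center in the frame of trough below -0.052 m or y of each of ball0_center, ball1_center, ball3_center, ball4_center in the frame of trough below -0.052 m or y of each of ball0_center, ball1_center, ball3_center, ball5_center in the frame of trough below -0.052 m or y of each of ball0_center, ball1_center, ball4_center, ball5_center in the frame of trough below -0.052 m or y of each of ball0_center, ball2_center, ball3_center, ball4_center in the frame of trough below -0.052 m or y of each of ball0_center, ball2_center, ball3_center, ball5_center in the frame of trough below -0.052 m or y of each of ball0_center, ball2_center, ball4_center, ball5_center in the frame of trough below -0.052 m or y of each of ball0_center, ball3_center, ball4_center, ball5_center in the frame of trough below -0.052 m or y of each of ball1_center, ball2_center, ball3_center, ball4_center in the frame of trough below -0.052 m or y of each of ball1_center, ball2_center, ball3_center, ball5_center in the frame of trough below -0.052 m or y of each of ball1_center, ball2_center, ball4_center, ball5_center in the frame of trough below -0.052 m or y of each of ball1_center, ball3_center, ball4_center, ball5_center in the frame of trough below -0.052 m or y of each of ball2_center, ball3_center, ball4_center, ball5_center in the frame of trough below -0.052 m) and not ((y of ball0_center in the frame of trough between -0.052 and 0.052 m and y of ball1_center in the frame of trough between -0.052 and 0.052 m and y of ball2_center in the frame of trough between -0.052 and 0.052 m and y of ball3_center in the frame of trough between -0.052 and 0.052 m) or (y of ball0_center in the frame of trough between -0.052 and 0.052 m and y of ball1_center in the frame of trough between -0.052 and 0.052 m and y of ball2_center in the frame of trough between -0.052 and 0.052 m and y of ball4_center in the frame of trough between -0.052 and 0.052 m) or (y of ball0_center in the frame of trough between -0.052 and 0.052 m and y of ball1_center in the frame of trough between -0.052 and 0.052 m and y of ball2_center in the frame of trough between -0.052 and 0.052 m and y of ball5_center in the frame of trough between -0.052 and 0.052 m) or (y of ball0_center in the frame of trough between -0.052 and 0.052 m and y of ball1_center in the frame of trough between -0.052 and 0.052 m and y of ball3_center in the frame of trough between -0.052 and 0.052 m and y of ball4_center in the frame of trough between -0.052 and 0.052 m) or (y of ball0_center in the frame of trough between -0.052 and 0.052 m and y of ball1_center in the frame of trough between -0.052 and 0.052 m and y of ball3_center in the frame of trough between -0.052 and 0.052 m and y of ball5_center in the frame of trough between -0.052 and 0.052 m) or (y of ball0_center in the frame of trough between -0.052 and 0.052 m and y of ball1_center in the frame of trough between -0.052 and 0.052 m and y of ball4_center in the frame of trough between -0.052 and 0.052 m and y of ball5_center in the frame of trough between -0.052 and 0.052 m) or (y of ball0_center in the frame of trough between -0.052 and 0.052 m and y of ball2_center in the frame of trough between -0.052 and 0.052 m and y of ball3_center in the frame of trough between -0.052 and 0.052 m and y of ball4_center in the frame of trough between -0.052 and 0.052 m) or (y of ball0_center in the frame of trough between -0.052 and 0.052 m and y of ball2_center in the frame of trough between -0.052 and 0.052 m and y of ball3_center in the frame of trough between -0.052 and 0.052 m and y of ball5_center in the frame of trough between -0.052 and 0.052 m) or (y of ball0_center in the frame of trough between -0.052 and 0.052 m and y of ball2_center in the frame of trough between -0.052 and 0.052 m and y of ball4_center in the frame of trough between -0.052 and 0.052 m and y of ball5_center in the frame of trough between -0.052 and 0.052 m) or (y of ball0_center in the frame of trough between -0.052 and 0.052 m and y of ball3_center in the frame of trough between -0.052 and 0.052 m and y of ball4_center in the frame of trough between -0.052 and 0.052 m and y of ball5_center in the frame of trough between -0.052 and 0.052 m) or (y of ball1_center in the frame of trough between -0.052 and 0.052 m and y of ball2_center in the frame of trough between -0.052 and 0.052 m and y of ball3_center in the frame of trough between -0.052 and 0.052 m and y of ball4_center in the frame of trough between -0.052 and 0.052 m) or (y of ball1_center in the frame of trough between -0.052 and 0.052 m and y of ball2_center in the frame of trough between -0.052 and 0.052 m and y of ball3_center in the frame of trough between -0.052 and 0.052 m and y of ball5_center in the frame of trough between -0.052 and 0.052 m) or (y of ball1_center in the frame of trough between -0.052 and 0.052 m and y of ball2_center in the frame of trough between -0.052 and 0.052 m and y of ball4_center in the frame of trough between -0.052 and 0.052 m and y of ball5_center in the frame of trough between -0.052 and 0.052 m) or (y of ball1_center in the frame of trough between -0.052 and 0.052 m and y of ball3_center in the frame of trough between -0.052 and 0.052 m and y of ball4_center in the frame of trough between -0.052 and 0.052 m and y of ball5_center in the frame of trough between -0.052 and 0.052 m) or (y of ball2_center in the frame of trough between -0.052 and 0.052 m and y of ball3_center in the frame of trough between -0.052 and 0.052 m and y of ball4_center in the frame of trough between -0.052 and 0.052 m and y of ball5_center in the frame of trough between -0.052 and 0.052 m)) and not (y of each of ball0_center, ball1_center, ball2_center, ball3_center in the frame of trough above 0.052 m or y of each of ball0_center, ball1_center, ball2_center, ball4_center in the frame of trough above 0.052 m or y of each of ball0_center, ball1_center, ball2_center, ball5_center in the frame of trough above 0.052 m or y of each of ball0_center, ball1_center, ball3_center, ball4_center in the frame of trough above 0.052 m or y of each of ball0_center, ball1_center, ball3_center, ball5_center in the frame of trough above 0.052 m or y of each of ball0_center, ball1_center, ball4_center, ball5_center in the frame of trough above 0.052 m or y of each of ball0_center, ball2_center, ball3_center, ball4_center in the frame of trough above 0.052 m or y of each of ball0_center, ball2_center, ball3_center, ball5_center in the frame of trough above 0.052 m or y of each of ball0_center, ball2_center, ball4_center, ball5_center in the frame of trough above 0.052 m or y of each of ball0_center, ball3_center, ball4_center, ball5_center in the frame of trough above 0.052 m or y of each of ball1_center, ball2_center, ball3_center, ball4_center in the frame of trough above 0.052 m or y of each of ball1_center, ball2_center, ball3_center, ball5_center in the frame of trough above 0.052 m or y of each of ball1_center, ball2_center, ball4_center, ball5_center in the frame of trough above 0.052 m or y of each of ball1_center, ball3_center, ball4_center, ball5_center in the frame of trough above 0.052 m or y of each of ball2_center, ball3_center, ball4_center, ball5_center in the frame of trough above 0.052 m) and linear speed of each of ball0, ball1, ball2, ball3, ball4, ball5 below 0.03 m/s and horizontal distance between shaker and step below 0.035 m and z of shaker in the frame of step between 0.055 and 0.067 m and angle between shaker's own z axis and vertical below 0.08 rad and linear speed of shaker below 0.02 m/s); the robot touches nothing.
It fails at once if the small pot is shifted by more than 30 mm or knocked over (distance of small_pot from where it was at the start of the episode above 0.03 m or angle between small_pot's own z axis and vertical above 0.4 rad).
It fails at once if the beaker is shifted by more than 30 mm or knocked over (distance of beaker from where it was at the start of the episode above 0.03 m or angle between beaker's own z axis and vertical above 0.4 rad).
It fails at once if the bulb is shifted by more than 30 mm or knocked over (distance of bulb from where it was at the start of the episode above 0.03 m or angle between bulb's own z axis and vertical above 0.4 rad).
It fails at once if the fingers handle a clay ball directly (contact force between any of ball0, ball1, ball2, ball3, ball4, ball5 and the fingers above 0.3 N).
It also fails if it takes over 64 s, if anything falls off the work surface, if the arm or the gripper's body presses on something with over 40 N, if the wrist force passes 120 N, or if a joint passes its speed limit or range.

### The arm

A 6-joint arm with a two-finger parallel gripper is mounted at the origin on the work surface. World frame = base frame: x ahead of the robot, y to its left, z up, the work surface at z = 0. Lengths are in m, angles in degrees, forces in N, time in s.
With the tool pointing down it reaches from about 0.3 to 0.85 m from the base axis. Payload 5.4 kg.
Tool frame: the origin (TCP) lies at the very end of the fingers, on their centre line; the grasp point (between the pads) lies env.pinch_z behind it (env.pinch_z is the distance from the TCP to the grasp point, in m); z points along the fingers, x is the direction in which the jaws open and shut, and the axes are right-handed (so a half turn about z gives the same grasp; the last joint's range is limited). The gripper opens to 85 mm and grips with 20 to 120 N. Pads are 22 mm wide; open, the fingers measure 114 mm over their backs; the gripper's body (76 mm by 85 mm) begins 54 mm behind the grasp point. The pads swing forward as they close: fully open they stand 13 mm farther back than shut.
Start: joints at [-88.871, 9.076, 91.501, -0, 79.423, -12.038], TCP at [0.131, -0.56, 0.21] pointing down, gripper open.
Joint ranges: [-166.64, 166.64], [-54.1, 131.32], [10.49, 154.53], [-73.88, 253.88], [9.74, 151.15], [-171.62, 171.62]. Speed limits (degrees/s): [147.25, 147.25, 180, 180, 180, 180].

### API

Orientations are given as [roll, pitch, yaw] about the fixed x, y, z axes, in that order (R = Rz(yaw) Ry(pitch) Rx(roll)).
In Python, from cell import env gives the robot as it stands.
- The arm moves only by the shell command python3 -m inch 'ROWS' [FORCE]. ROWS is a JSON object of lists of equal length, an entry for each row: "translation": the shift along the world's x, y, z in cm, a list of three; "rotation": the turn, a rotation vector about the world's x, y, z in degrees, a list of three; "grip": the closure, from 0 (fully open) to 1 (shut). A call has exactly 8 rows; each row shifts and turns the commanded pose from where the row before left it; what a row does not reach is not made up. A row lasts 1/8 s, in which the tool goes at most 62.5 mm and 10.7 degrees, less where a joint would pass 70% of its speed; a pose out of reach is approached as far as the arm can. A call is refused whole if a number of a shift passes 6.25 or a number of a turn 10.7, either way. A call with a gripper value outside its range is refused whole. The fingers move at their own pace and stop on an object; FORCE is the grip in N (left out, the last holds). Time passes only in rows, so rows that do not move let the fingers close, or fill a call up. It gives the time, the measured TCP pose, the force and the opening at its end, in the units of the state.
- env.sense(): the state, without advancing time (a new reading comes with each control period).
- env.camera(name): name is "scene" or "side" or "wrist"; returns (picture, depth): 384x512x3 uint8, blue, green, red; 384x512 float32, m along the optical axis (not along the pixel's ray), 0 where there is no reading.
- env.get_calibration(name): a dict with "fx", "fy", "cx", "cy" (pixels), "cam_to_world" (4x4, takes a point from camera to world coordinates); the wrist camera has in their place "mount" (4x4, takes a point from camera to tool coordinates, whose origin is the TCP and whose axes are the tool frame's). Camera axes: x right, y down, z forward; pixel columns grow to the right and rows downward; lengths in m; the calibration is good to about 2 mm. A picture is of the moment at which its call begins: read the wrist's pose just before it. get_calibration takes no time and is no camera call.
- env.sign_off(): hands the job in, once; it reports no verdict.
The state is a dict: "time_s": time; "q": joint angles; "joint_velocities": joint speeds; "joint_torque": joint torques, N m; "eef_pos": TCP position; "ee_rot": TCP orientation; "contact_force": force on the tool from outside, world axes, zero at the start; "torque": the same for the moment, N m; "opening": finger opening in m.
Only numpy, scipy, OpenCV 4.12 (cv2) and the standard library are available. Lean on these libraries where they do the work, as an engineer would, in place of code of your own. Each camera call takes 0.05 s, during which the arm holds its last target. There are 200 camera calls.

## Working session

There is one attempt and no reset: what is moved stays moved. The work goes in short steps, Python scripts to look and compute and a shell command to move; the robot and the scene stay as the last step left them, time stands still between calls to the robot, and variables do not carry over. Pictures are saved under pics/ and viewed, about 8 in all and at most 12, crops included, and the job is handed in when it is done.

```bash
ls; mkdir -p pics
python3 - <<'E'
from cell import env
import cv2,numpy as np
print(env.sense(),env.pinch_z)
for n in("scene","side"):
    im,d=env.camera(n);cv2.imwrite(f"pics/{n}0.png",im);np.savez(f"{n}0.npz",im=im,d=d)
    c=env.get_calibration(n);print(n,c)
E
```

```text
pics
{'time_s': 0.0, 'q': array([-8.88700539e+01,  9.11323184e+00,  9.15721488e+01,  1.94695694e-03,
        7.94244738e+01, -1.20363210e+01]), 'joint_velocities': array([ 0.09042131,  0.05232961,  0.0013959 ,  0.03536906, -0.03327702,
       -0.04061555]), 'joint_torque': array([-6.91228051e-04, -3.95995688e+01, -3.31430018e+01, -2.70874270e-04,
        8.28996242e-03,  1.39007338e-05]), 'eef_pos': array([ 0.13096431, -0.55922622,  0.20951146]), 'ee_rot': array([-1.79975221e+02,  1.07040357e-01, -7.68340689e+01]), 'contact_force': array([ 0.20554107, -0.21190563,  0.38604623]), 'torque': array([ 0.0591444 , -0.00313425, -0.01530132]), 'opening': 0.08575367150723272} 0.0187
scene {'fx': 361.8506165586196, 'fy': 361.8506165586196, 'cx': 259.31179051068693, 'cy': 195.16035843050088, 'cam_to_world': array([[-0.26165797,  0.52308107, -0.81112348,  1.52954706],
       [ 0.9650311 ,  0.15555961, -0.21098857,  0.21987347],
       [ 0.01581392, -0.83796623, -0.54549292,  0.75238827],
       [ 0.        ,  0.        ,  0.        ,  1.        ]])}
side {'fx': 486.7298225554587, 'fy': 486.7298225554587, 'cx': 255.05228427971588, 'cy': 193.15747321930849, 'cam_to_world': array([[-0.67221803, -0.48301934,  0.56108398, -0.20373353],
       [-0.74015354,  0.42084709, -0.52446207,  0.74546392],
       [ 0.01719476, -0.76784115, -0.64040948,  1.04778435],
       [ 0.        ,  0.        ,  0.        ,  1.        ]])}
```

View pics/scene0.png

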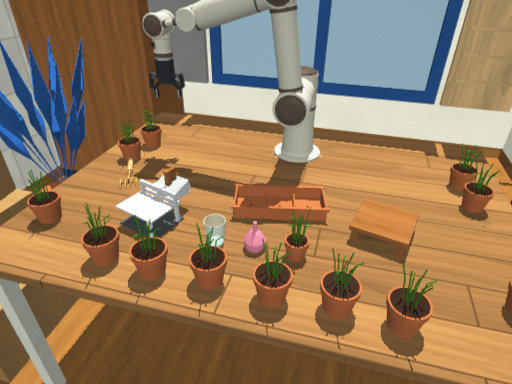

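View pics/side0.png

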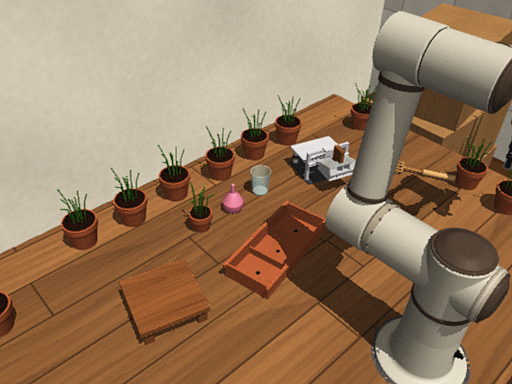

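The scene view shows the shaker and bracket around pixel (155,200), the trough at (280,203), the step at (383,225), and the beaker, bulb and pot in between at (215,230), (255,240) and (297,245). In the side view the brown handle is at (340,155), the step at (165,300) and the trough at (275,248).

```bash
cat > h.py <<'E'
import numpy as np,cv2
from cell import env
def cloud(n,d,T=None):
    c=env.get_calibration(n);v,u=np.indices(d.shape)
    P=np.stack([(u-c["cx"])/c["fx"]*d,(v-c["cy"])/c["fy"]*d,d,np.ones_like(d)],-1)
    return (P@(c["cam_to_world"] if T is None else T).T)[...,:3]
def rect(p):
    (c,s,a)=cv2.minAreaRect((p[:,:2]*1000).astype(np.float32));return np.round(c,1),np.round(s,1),round(a,1)
E
python3 - <<'E'
from h import *
R={"scene":dict(trough=(228,180,332,226),step=(345,198,422,250),shk=(110,165,195,235),beaker=(200,212,229,250),bulb=(242,220,268,256),pot=(284,232,311,266)),
"side":dict(trough=(220,198,330,300),step=(115,258,212,342),shk=(288,132,360,188),beaker=(248,163,274,197),bulb=(219,182,246,215),pot=(186,203,214,234))}
for n in R:
    z=np.load(n+"0.npz");P=cloud(n,z["d"]);im=z["im"].astype(int)
    for k,(a,b,c,e) in R[n].items():
        q=P[b:e,a:c].reshape(-1,3);m=im[b:e,a:c].reshape(-1,3);ok=z["d"][b:e,a:c].ravel()>0;q=q[ok];m=m[ok]
        if k=="trough": s=q[(q[:,2]>.042)&(q[:,2]<.058)]
        elif k=="step": s=q[(q[:,2]>.052)&(q[:,2]<.068)]
        elif k=="shk":
            s=q[(q[:,2]>.066)&(q[:,2]<.08)&(m.min(1)>150)]
            br=(m[:,2]-m[:,0]>25)&(q[:,2]>.105)&(q[:,2]<.17)
            h=q[br];print(n,"handle",len(h),np.round(h.min(0),4),np.round(h.max(0),4),np.round(np.median(h,0),4),rect(h))
            g=q[q[:,2]>.1];print(" hi",rect(g),np.round(np.percentile(g,[2,98],0),3).tolist())
            t=h[h[:,2]>h[:,2].max()-.006];print(" handletop",rect(t),t[:,2].max())
        else: s=q[q[:,2]>.03]
        print(n,k,len(s),rect(s),"zmed",np.round(np.median(s[:,2]),4),np.round(s.min(0),3),np.round(s.max(0),3))
E
```

```text
scene trough 738 (array([469.7,  18.6]), array([161.3, 332.3]), 13.5) zmed 0.0489 [ 0.362 -0.159  0.042] [0.582 0.197 0.055]
scene step 1993 (array([522.5, 376.2]), array([179.8, 185.1]), 75.5) zmed 0.0604 [0.416 0.269 0.052] [0.631 0.482 0.064]
scene handle 168 [ 0.5492 -0.4041  0.1055] [ 0.8854 -0.2732  0.1555] [ 0.5801 -0.3425  0.1351] (array([ 724.5, -344. ]), array([342. ,  81.3]), 10.4)
 hi (array([ 716.7, -287. ]), array([407.5, 161.1]), 30.3) [[0.549, -0.433, 0.101], [0.895, -0.237, 0.176]]
 handletop (array([ 572.5, -347.1]), array([15.9, 43.6]), 74.5) 0.15551417829329173
scene shk 1071 (array([ 665.5, -376.9]), array([163.2, 159.6]), 74.3) zmed 0.0737 [ 0.595 -0.474  0.067] [ 0.761 -0.286  0.08 ]
scene beaker 638 (array([ 795.9, -103.8]), array([247.4,  64.4]), 18.8) zmed 0.0755 [ 0.677 -0.166  0.03 ] [ 0.915 -0.048  0.187]
scene bulb 368 (array([793.6,  16.6]), array([207.9,  64.3]), 15.0) zmed 0.0537 [ 0.69  -0.038  0.03 ] [0.887 0.074 0.185]
scene pot 474 (array([770.8, 132.7]), array([206. ,  69.5]), 9.4) zmed 0.0605 [0.668 0.086 0.03 ] [0.878 0.157 0.161]
side trough 1
[... 358 characters left out ...]
[125.4,  88.6]), 69.3)
 hi (array([ 425.8, -200.5]), array([155.5, 590.5]), 50.5) [[0.242, -0.43, 0.101], [0.646, 0.031, 0.448]]
 handletop (array([ 565.5, -344.4]), array([15.3, 43.6]), 70.5) 0.15780031832995767
side shk 534 (array([ 632.3, -367.3]), array([163.2, 223.8]), 72.8) zmed 0.0741 [ 0.52  -0.471  0.066] [ 0.758 -0.286  0.08 ]
side beaker 429 (array([ 711.5, -133.7]), array([65.2, 76.3]), 38.9) zmed 0.0653 [ 0.674 -0.167  0.03 ] [ 0.746 -0.096  0.089]
side bulb 319 (array([694.6,  -1.7]), array([64.9, 54.3]), 69.0) zmed 0.0501 [ 0.666 -0.036  0.03 ] [0.728 0.028 0.104]
side pot 456 (array([700.6, 123.7]), array([72.3, 74.3]), 9.2) zmed 0.0607 [0.664 0.086 0.03 ] [0.737 0.161 0.126]
```

Run:
```python
import cv2
a=cv2.imread("pics/scene0.png")[160:240,105:225];b=cv2.imread("pics/side0.png")[125:205,280:400]
cv2.imwrite("pics/crop0.png",cv2.resize(cv2.vconcat([a,b]),None,fx=3.7,fy=3.7,interpolation=cv2.INTER_CUBIC))
```

```text
(no output)
```

View pics/crop0.png

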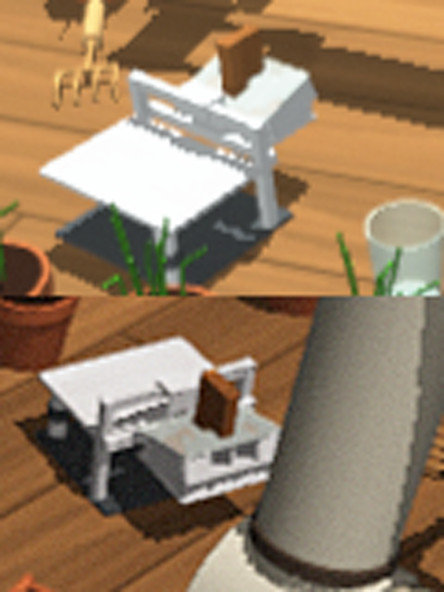

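The scene crop shows the shaker hanging on the robot's side of the bracket. Its handle is at about (237,62) in the crop, and its long side runs along about -15° world yaw, with the mouth towards the robot. I'll move above the handle and take a closer look with the wrist camera.

```bash
python3 -m inch '{"translation":[[5.4,2.65,0.4],[5.4,2.65,0.4],[5.4,2.65,0.4],[5.4,2.65,0.4],[5.4,2.65,0.4],[5.4,2.65,0.4],[5.4,2.65,0.4],[5.4,2.65,0.4]],"rotation":[[0,0,-3.6],[0,0,-3.6],[0,0,-3.6],[0,0,-3.6],[0,0,-3.6],[0,0,-3.6],[0,0,-3.6],[0,0,-3.6]],"grip":[0,0,0,0,0,0,0,0]}' 80
python3 - <<'E'
from h import *
from scipy.spatial.transform import Rotation as Ro
c=env.get_calibration("wrist");s=env.sense();im,d=env.camera("wrist")
cv2.imwrite("pics/wrist1.png",im);print(s["q"].round(1),s["joint_velocities"].round(1))
T=np.eye(4);T[:3,:3]=Ro.from_euler("xyz",s["ee_rot"],degrees=True).as_matrix();T[:3,3]=s["eef_pos"]
np.savez("w1.npz",im=im,d=d,T=T@c["mount"])
P=cloud("wrist",d,T@c["mount"]);m=im.astype(int)
h=P[(d>0)&(m[...,2]-m[...,0]>25)&(P[...,2]>.145)&(P[...,2]<.165)&(np.hypot(P[...,0]-.567,P[...,1]+.346)<.05)]
print("handle top",len(h),rect(h),np.median(h[:,2]))
g=P[(d>0)&(P[...,2]>.065)&(P[...,2]<.08)&(m.min(2)>110)];print("plate",len(g),rect(g))
# refined trough
z=np.load("scene0.npz");z2=np.load("side0.npz")
for n,zz in(("scene",z),("side",z2)):
    P=cloud(n,zz["d"]).reshape(-1,3);m=zz["im"].reshape(-1,3).astype(int)
    k=(P[:,2]>.046)&(P[:,2]<.053)&(np.hypot(P[:,0]-.47,P[:,1]-.02)<.19)&(m[:,2]-m[:,0]>50)
    print(n,"trough",rect(P[k]))
E
```

```text
time_s: 1.1
eef_pos: [0.5644, -0.3466, 0.2421]
ee_rot: [180.0, 0.0, -105.8]
contact_force: [0.6, -0.6, 0.3]
opening: 0.0851
[-42.   21.   73.7  -0.   85.4  63.8] [ 40.6  35.5 -48.   -0.2  11.9  69.1]
handle top 1123 (array([ 569.8, -347.5]), array([15.4, 43.4]), 72.6) 0.15371775092526008
plate 15931 (array([ 677.8, -297.9]), array([318.7,  89. ]), 74.0)
scene trough (array([470.5,  18.8]), array([158.1, 331.7]), 13.3)
side trough (array([469.2,  20.7]), array([153.3, 334.2]), 13.0)
```

View pics/wrist1.png

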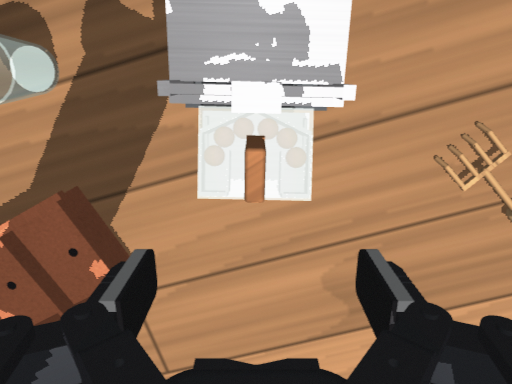

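The wrist view shows all six balls in the box (rows 125–158). The handle sits at (255,175), centred between the fingers, and is within about 1° of their alignment. I'll descend to grasp.

```bash
python3 -m inch '{"translation":[[0.3,0.05,-1],[0.3,0.05,-2],[0,0,-2],[0,0,-2],[0,0,-2],[0,0,-1.8],[0,0,-1.2],[0,0,-0.5]],"rotation":[[0,0,-0.6],[0,0,-0.6],[0,0,0],[0,0,0],[0,0,0],[0,0,0],[0,0,0],[0,0,0]],"grip":[0,0,0,0,0,0,0,0]}' 80
python3 -m inch '{"translation":[[0,0,0],[0,0,0],[0,0,0],[0,0,0],[0,0,0],[0,0,0],[0,0,0],[0,0,0]],"rotation":[[0,0,0],[0,0,0],[0,0,0],[0,0,0],[0,0,0],[0,0,0],[0,0,0],[0,0,0]],"grip":[0.4,0.7,1,1,1,1,1,1]}' 80
python3 -c "
from cell import env
s=env.sense();print(s['time_s'],s['q'].round(1),s['joint_velocities'].round(1),s['eef_pos'])"
```

```text
time_s: 2.15
eef_pos: [0.5687, -0.3466, 0.1165]
ee_rot: [180.0, 0.0, -106.8]
contact_force: [-1.4, -0.6, -0.5]
opening: 0.0852
time_s: 3.15
eef_pos: [0.5692, -0.347, 0.1183]
ee_rot: [-180.0, -0.0, -106.8]
contact_force: [-0.9, 2.6, 5.0]
opening: 0.0137
3.15 [-41.7  26.7  80.4   0.   72.9  65.1] [-0.  -0.   0.1 -0.1  0.  -0.1] [ 0.56918002 -0.34697695  0.11827214]
```

```bash
python3 -m inch '{"translation":[[0,0,0.4],[0,0,0.7],[0,0,1],[0,0,1.1],[0,0,0.9],[0,0,0.5],[0,0,0.3],[0,0,0.1]],"rotation":[[0,0,0],[0,0,0],[0,0,0],[0,0,0],[0,0,0],[0,0,0],[0,0,0],[0,0,0]],"grip":[1,1,1,1,1,1,1,1]}' 80
python3 -m inch '{"translation":[[-0.48,0.15,0],[-0.96,0.29,0],[-1.5,0.46,0],[-1.9,0.58,0],[-1.9,0.58,0],[-1.5,0.46,0],[-0.96,0.29,0],[-0.48,0.15,0]],"rotation":[[0,0,0],[0,0,0],[0,0,0],[0,0,0],[0,0,0],[0,0,0],[0,0,0],[0,0,0]],"grip":[1,1,1,1,1,1,1,1]}' 80
python3 - <<'E'
from h import *
im,d=env.camera("wrist");im2,_=env.camera("scene")
cv2.imwrite("pics/lift.png",cv2.hconcat([im[::1,100:420],im2[100:484,60:380] if 0 else cv2.copyMakeBorder(im2[120:300,90:410],0,204,0,0,cv2.BORDER_CONSTANT)]))
E
```

```text
time_s: 4.15
eef_pos: [0.5688, -0.3468, 0.1674]
ee_rot: [180.0, 0.0, -106.8]
contact_force: [0.3, 0.6, -3.7]
opening: 0.0139
time_s: 5.15
eef_pos: [0.4716, -0.3171, 0.1676]
ee_rot: [-180.0, -0.0, -106.8]
contact_force: [-0.4, 0.5, -3.0]
opening: 0.0143
```

View pics/lift.png

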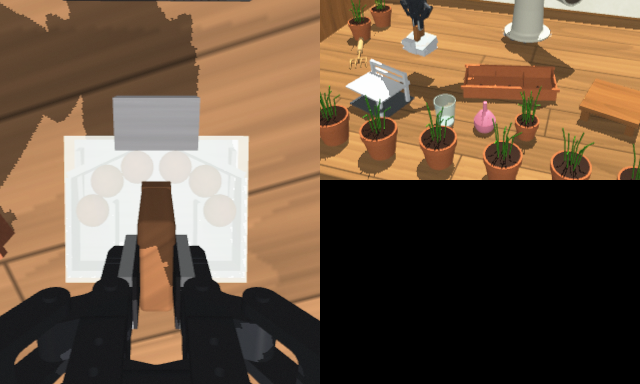

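The lift is clean: the wrist view shows all six balls still in the box, and the scene view shows the shaker clear of the rail. Now I'll carry it over the right bay, turned to the trough's yaw.

```bash
python3 -m inch '{"translation":[[0.13,0.44,-0.04],[0.25,0.88,-0.08],[0.38,1.32,-0.12],[0.51,1.76,-0.16],[0.56,1.94,-0.18],[0.58,2.03,-0.19],[0.58,2.03,-0.19],[0.56,1.94,-0.18]],"rotation":[[0,0,0.55],[0,0,1.05],[0,0,1.6],[0,0,2.15],[0,0,2.35],[0,0,2.45],[0,0,2.45],[0,0,2.4]],"grip":[1,1,1,1,1,1,1,1]}' 80
python3 -m inch '{"translation":[[0.56,1.94,-0.18],[0.58,2.03,-0.19],[0.58,2.03,-0.19],[0.56,1.94,-0.18],[0.51,1.76,-0.16],[0.38,1.32,-0.12],[0.25,0.88,-0.08],[0.13,0.44,-0.04]],"rotation":[[0,0,2.4],[0,0,2.45],[0,0,2.45],[0,0,2.35],[0,0,2.15],[0,0,1.6],[0,0,1.05],[0,0,0.55]],"grip":[1,1,1,1,1,1,1,1]}' 80
python3 - <<'E'
from h import *
print(env.sense()["q"].round(1))
im,d=env.camera("scene");im2,_=env.camera("side");c=im[130:290,180:420];e=im2[100:340,180:420]
cv2.imwrite("pics/over.png",cv2.vconcat([c,e])if 0 else cv2.hconcat([cv2.resize(c,(390,260)),cv2.resize(e,(390,390))[:260]]))
E
```

```text
time_s: 6.25
eef_pos: [0.5081, -0.1923, 0.156]
ee_rot: [-180.0, 0.0, -91.6]
contact_force: [0.5, 0.2, -2.2]
opening: 0.0142
time_s: 7.25
eef_pos: [0.5433, -0.0701, 0.1446]
ee_rot: [180.0, -0.0, -76.8]
contact_force: [-0.3, 0.5, -3.8]
opening: 0.0141
[-20.    8.5  99.9  -0.   71.7  56.8]
```

View pics/over.png

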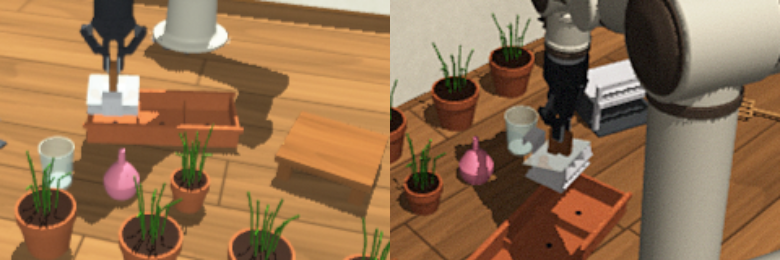

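The shaker is over the right bay, its mouth towards the far inner wall on the robot's side. First nod.

```bash
python3 -m inch '{"translation":[[0,0,0],[0,0,0],[0,0,0],[0,0,0],[0,0,0],[0,0,0],[0,0,0],[0,0,0]],"rotation":[[1.37,-5.84,0],[2.28,-9.74,0],[2.28,-9.74,0],[1.83,-7.79,0],[0.91,-3.89,0],[0,0,0],[0,0,0],[0,0,0]],"grip":[1,1,1,1,1,1,1,1]}' 80
python3 - <<'E'
from h import *
print(env.sense()["q"].round(1))
im2,_=env.camera("side");im,_=env.camera("scene")
cv2.imwrite("pics/n1.png",cv2.hconcat([cv2.resize(im[130:290,180:420],(390,260)),cv2.resize(im2[100:340,180:420],(390,390))[:260]]))
E
```

```text
time_s: 8.35
eef_pos: [0.5439, -0.0707, 0.1456]
ee_rot: [-142.0, -0.1, -76.8]
contact_force: [0.2, 0.4, -2.9]
opening: 0.0141
[-37.5 -15.  130.7  41.4  46.1  14.6]
```

```bash
python3 -m inch '{"translation":[[0,0,0],[0,0,0],[0,0,0],[0,0,0],[0,0,0],[0,0,0],[0,0,0],[0,0,0]],"rotation":[[0,0,0],[-0.91,3.89,0],[-1.83,7.79,0],[-2.28,9.74,0],[-2.28,9.74,0],[-1.37,5.84,0],[0,0,0],[0,0,0]],"grip":[1,1,1,1,1,1,1,1]}' 80
python3 - <<'E'
from h import *
print(env.sense()["q"].round(1))
im2,_=env.camera("side");im,_=env.camera("scene")
a=cv2.imread("pics/n1.png")
cv2.imwrite("pics/n1b.png",cv2.vconcat([a,cv2.hconcat([cv2.resize(im[130:290,180:420],(390,260)),cv2.resize(im2[100:340,180:420],(390,390))[:260]])]))
E
```

```text
time_s: 9.45
eef_pos: [0.5428, -0.0702, 0.1442]
ee_rot: [-180.0, 0.0, -76.8]
contact_force: [0.9, -0.0, -2.9]
opening: 0.0137
[-20.1   8.4 100.    0.1  71.6  56.7]
```

View pics/n1b.png

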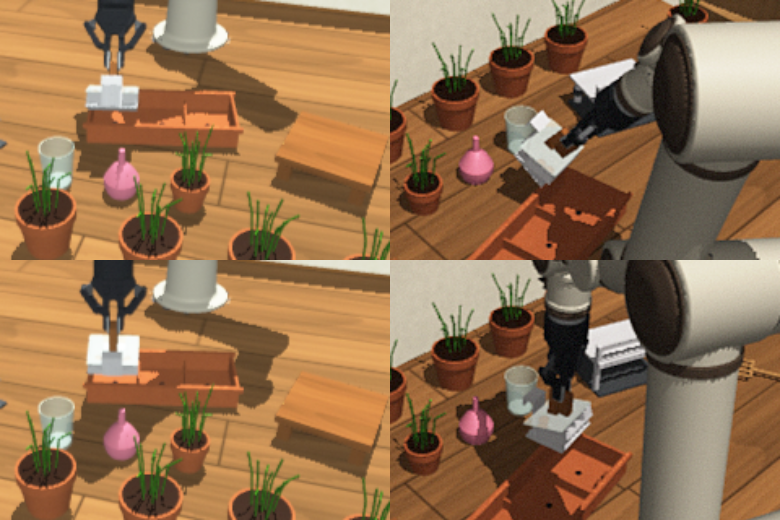

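The nod reached 38° and came back upright, and nothing else moved. Balls can't be told from drain holes at this scale, so I'll check with trough-frame depth.

```bash
cat > balls.py <<'E'
from h import *
from scipy import ndimage as nd
from scipy.spatial.transform import Rotation as Ro
a=np.radians(13.2);ex=np.array([np.cos(a),np.sin(a)]);ey=np.array([-ex[1],ex[0]])
def balls():
    s=env.sense();T=np.eye(4);T[:3,:3]=Ro.from_euler("xyz",s["ee_rot"],degrees=True).as_matrix();T[:3,3]=s["eef_pos"]
    for n in("scene","side","wrist"):
        im,d=env.camera(n);cv2.imwrite(f"pics/last_{n}.png",im)
        P=cloud(n,d,T@env.get_calibration("wrist")["mount"] if n=="wrist" else None);D=P[...,:2]-[.470,.0195];u=D@ex;v=D@ey
        ins=(abs(u)<.06)&(abs(v)<.15)&(abs(abs(v)-.052)>.008)&(d>0)
        m=ins&(P[...,2]>.0125)&(P[...,2]<.032)
        l,k=nd.label(m)
        print(n,"visible floor px per bay",[(ins&(P[...,2]<.012)&b).sum() for b in(v<-.052,abs(v)<.052,v>.052)])
        for i in range(1,k+1):
            q=l==i
            if q.sum()>4: print("  blob",q.sum(),"u,v mm",(1000*u[q].mean()).round(),(1000*v[q].mean()).round(),"ztop",P[q][:,2].max().round(3),"bgr",im[q].mean(0).round())
E
python3 -c "
from balls import *
balls()"
```

```text
scene visible floor px per bay [np.int64(250), np.int64(275), np.int64(227)]
side visible floor px per bay [np.int64(540), np.int64(659), np.int64(638)]
  blob 9 u,v mm -51.0 -115.0 ztop 0.028 bgr [ 45.  79. 159.]
  blob 8 u,v mm -50.0 -88.0 ztop 0.026 bgr [ 44.  78. 157.]
wrist visible floor px per bay [np.int64(0), np.int64(7188), np.int64(8046)]
```

```bash
python3 -c "
import cv2
a=cv2.imread('pics/last_wrist.png');b=cv2.imread('pics/last_side.png')[150:310,210:370]
cv2.imwrite('pics/v8.png',cv2.hconcat([a[:,100:420],cv2.resize(b,(384,384),interpolation=2)]))"
```

```text
(no output)
```

View pics/v8.png

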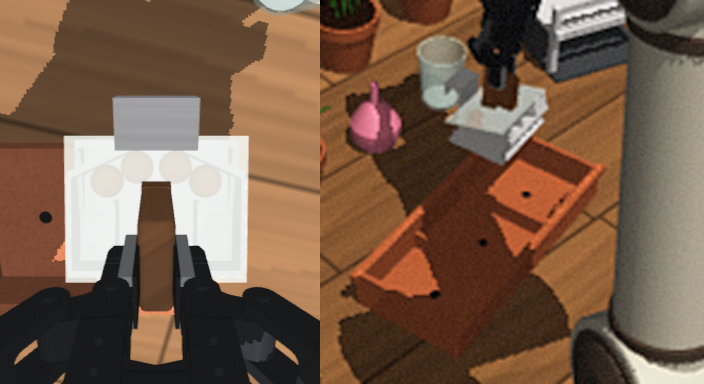

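The wrist view shows four balls left, two of them already waiting at the rear. Side depth finds two balls in the right bay, at v=-115 and v=-88 mm. On to the middle bay.

```bash
python3 -m inch '{"translation":[[-0.1,0.41,0],[-0.24,1.01,0],[-0.38,1.62,0],[-0.48,2.03,0],[-0.48,2.03,0],[-0.38,1.62,0],[-0.24,1.01,0],[-0.1,0.41,0]],"rotation":[[0,0,0],[0,0,0],[0,0,0],[0,0,0],[0,0,0],[0,0,0],[0,0,0],[0,0,0]],"grip":[1,1,1,1,1,1,1,1]}' 80
python3 -m inch '{"translation":[[0,0,0],[0,0,0],[0,0,0],[0,0,0],[0,0,0],[0,0,0],[0,0,0],[0,0,0]],"rotation":[[0,0,0],[1.37,-5.84,0],[2.28,-9.74,0],[2.28,-9.74,0],[1.83,-7.79,0],[0.91,-3.89,0],[0,0,0],[0,0,0]],"grip":[1,1,1,1,1,1,1,1]}' 80
python3 -m inch '{"translation":[[0,0,0],[0,0,0],[0,0,0],[0,0,0],[0,0,0],[0,0,0],[0,0,0],[0,0,0]],"rotation":[[0,0,0],[0,0,0],[-0.91,3.89,0],[-1.83,7.79,0],[-2.28,9.74,0],[-2.28,9.74,0],[-1.37,5.84,0],[0,0,0]],"grip":[1,1,1,1,1,1,1,1]}' 80
python3 -c "
from balls import *
balls()"
```

```text
time_s: 10.7
eef_pos: [0.5191, 0.0316, 0.1447]
ee_rot: [-180.0, -0.0, -76.8]
contact_force: [-0.7, -0.2, -3.2]
opening: 0.0141
time_s: 11.7
eef_pos: [0.5198, 0.0303, 0.1455]
ee_rot: [-142.0, -0.0, -76.8]
contact_force: [1.2, -0.5, -3.4]
opening: 0.014
time_s: 12.7
eef_pos: [0.521, 0.0315, 0.1445]
ee_rot: [-179.9, 0.0, -76.8]
contact_force: [-0.2, 0.2, -3.8]
opening: 0.0137
scene visible floor px per bay [np.int64(364), np.int64(154), np.int64(221)]
  blob 18 u,v mm -49.0 -119.0 ztop 0.025 bgr [ 58.  98. 171.]
  blob 22 u,v mm -48.0 -91.0 ztop 0.028 bgr [ 57.  95. 167.]
side visible floor px per bay [np.int64(531), np.int64(619), np.int64(635)]
  blob 9 u,v mm -51.0 -115.0 ztop 0.027 bgr [ 47.  82. 163.]
  blob 8 u,v mm -50.0 -89.0 ztop 0.026 bgr [ 45.  79. 160.]
  blob 8 u,v mm -50.0 -13.0 ztop 0.027 bgr [ 48.  84. 168.]
  blob 9 u,v mm -50.0 15.0 ztop 0.029 bgr [ 42.  73. 149.]
wrist visible floor px per bay [np.int64(7116), np.int64(0), np.int64(7581)]
  blob 277 u,v mm -48.0 -92.0 ztop 0.027 bgr [ 70.  94. 151.]
  blob 361 u,v mm -49.0 -117.0 ztop 0.028 bgr [ 57.  81. 137.]
```

Two balls are now in the middle bay, at v=-13 and v=+15 mm, and the right bay is unchanged. On to the left bay.

```bash
python3 -m inch '{"translation":[[-0.1,0.41,0],[-0.24,1.01,0],[-0.38,1.62,0],[-0.48,2.03,0],[-0.48,2.03,0],[-0.38,1.62,0],[-0.24,1.01,0],[-0.1,0.41,0]],"rotation":[[0,0,0],[0,0,0],[0,0,0],[0,0,0],[0,0,0],[0,0,0],[0,0,0],[0,0,0]],"grip":[1,1,1,1,1,1,1,1]}' 80
python3 -m inch '{"translation":[[0,0,0],[0,0,0],[0,0,0],[0,0,0],[0,0,0],[0,0,0],[0,0,0],[0,0,0]],"rotation":[[0,0,0],[1.37,-5.84,0],[2.28,-9.74,0],[2.28,-9.74,0],[1.83,-7.79,0],[0.91,-3.89,0],[0,0,0],[0,0,0]],"grip":[1,1,1,1,1,1,1,1]}' 80
python3 -m inch '{"translation":[[0,0,0],[0,0,0],[0,0,0],[0,0,0],[0,0,0],[0,0,0],[0,0,0],[0,0,0]],"rotation":[[0,0,0],[0,0,0],[-0.91,3.89,0],[-1.83,7.79,0],[-2.28,9.74,0],[-2.28,9.74,0],[-1.37,5.84,0],[0,0,0]],"grip":[1,1,1,1,1,1,1,1]}' 80
python3 - <<'E'
from balls import *
balls()
z=np.load("side0.npz");P=cloud("side",z["d"])[258:342,115:212].reshape(-1,3)
z=np.load("scene0.npz");Q=cloud("scene",z["d"])[198:250,345:422].reshape(-1,3)
for p in(P,Q):
    s=p[(p[:,2]>.056)&(p[:,2]<.065)];print("step",rect(s),np.median(s[:,2]))
E
```

```text
time_s: 13.85
eef_pos: [0.495, 0.1329, 0.1447]
ee_rot: [-180.0, -0.0, -76.8]
contact_force: [-0.5, -0.5, -2.9]
opening: 0.0139
time_s: 14.85
eef_pos: [0.4959, 0.1319, 0.1456]
ee_rot: [-142.0, -0.0, -76.9]
contact_force: [0.2, -0.5, -2.2]
opening: 0.0139
time_s: 15.85
eef_pos: [0.4971, 0.1327, 0.1445]
ee_rot: [-179.9, -0.0, -76.8]
contact_force: [-0.4, 0.5, -1.8]
opening: 0.0141
scene visible floor px per bay [np.int64(362), np.int64(267), np.int64(110)]
  blob 18 u,v mm -49.0 -119.0 ztop 0.027 bgr [ 59.  98. 172.]
  blob 21 u,v mm -49.0 -91.0 ztop 0.027 bgr [ 57.  96. 168.]
  blob 19 u,v mm -48.0 -15.0 ztop 0.028 bgr [ 57.  97. 169.]
  blob 22 u,v mm -48.0 11.0 ztop 0.027 bgr [ 57.  95. 166.]
side visible floor px per bay [np.int64(553), np.int64(621), np.int64(592)]
  blob 8 u,v mm -51.0 -114.0 ztop 0.029 bgr [ 48.  82. 165.]
  blob 8 u,v mm -50.0 -88.0 ztop 0.027 bgr [ 46.  81. 165.]
  blob 8 u,v mm -51.0 -11.0 ztop 0.031 bgr [ 47.  82. 169.]
  blob 9 u,v mm -50.0 15.0 ztop 0.027 bgr [ 44.  79. 164.]
  blob 10 u,v mm -51.0 99.0 ztop 0.029 bgr [25. 42. 86.]
  blob 10 u,v mm -49.0 119.0 ztop 0.028 bgr [25. 42. 84.]
wrist visible floor px per bay [np.int64(7782), np.int64(6895), np.int64(0)]
  blob 301 u,v mm -48.0 11.0 ztop 0.027 bgr [ 68.  92. 148.]
  blob 356 u,v mm -48.0 -13.0 ztop 0.028 bgr [ 57.  81. 136.]
  blob 391 u,v mm -49.0 -89.0 ztop 0.028 bgr [ 55.  78. 131.]
  blob 398 u,v mm -49.0 -116.0 ztop 0.028 bgr [ 55.  77. 130.]
step (array([520.8, 377.1]), array([180.5, 185.6]), 75.5) 0.06033285259428789
step (array([522.3, 376.2]), array([179.7, 184.8]), 75.5) 0.06040401708353371
```

All six balls are in the trough, two per bay. Now I'll carry the empty shaker over the step, centre (0.5215, 0.377) and top z 0.0603.

```bash
python3 -m inch '{"translation":[[0.1,0.98,0.4],[0.25,2.44,0.6],[0.4,3.9,0.5],[0.5,4.88,0],[0.5,4.88,0],[0.4,3.9,0],[0.25,2.44,0],[0.1,0.98,0]],"rotation":[[0,0,0],[0,0,0],[0,0,0],[0,0,0],[0,0,0],[0,0,0],[0,0,0],[0,0,0]],"grip":[1,1,1,1,1,1,1,1]}' 80
python3 -m inch '{"translation":[[0,0,0],[0,0,-0.5],[0,0,-0.8],[0,0,-0.8],[0,0,-0.7],[0,0,-0.4],[0,0,-0.2],[0,0,0]],"rotation":[[0,0,0],[0,0,0],[0,0,0],[0,0,0],[0,0,0],[0,0,0],[0,0,0],[0,0,0]],"grip":[1,1,1,1,1,1,1,1]}' 80
python3 - <<'E'
from h import *
for n,(a,b,c,e) in dict(scene=(330,130,440,250),side=(90,180,250,345)).items():
    im,d=env.camera(n);cv2.imwrite(f"pics/p_{n}.png",im);P=cloud(n,d);m=im.astype(int)
    k=np.zeros(d.shape,bool);k[b:e,a:c]=1
    k&=(d>0)&(P[...,2]>.062)&(P[...,2]<.13)&(m.min(2)>120);q=P[k]
    print(n,k.sum(),rect(q),np.round(np.percentile(q[:,2],[1,50,99]),4))
E
python3 -c "
import cv2
a=cv2.imread('pics/p_scene.png')[130:270,310:450];b=cv2.imread('pics/p_side.png')[190:350,90:250]
cv2.imwrite('pics/v9.png',cv2.hconcat([cv2.resize(a,(390,390),interpolation=2),cv2.resize(b,(390,390),interpolation=2)]))"
```

```text
time_s: 17.0
eef_pos: [0.5195, 0.3779, 0.1601]
ee_rot: [-180.0, 0.0, -76.7]
contact_force: [0.0, -0.4, -2.2]
opening: 0.0144
time_s: 18.0
eef_pos: [0.5202, 0.3764, 0.1257]
ee_rot: [-180.0, 0.0, -76.8]
contact_force: [0.0, 0.3, -1.9]
opening: 0.0139
scene 823 (array([537.4, 379.5]), array([108.7, 104.5]), 13.0) [0.0704 0.1072 0.1285]
side 1030 (array([583.1, 204.2]), array([ 94.1, 479.1]), 19.4) [0.0656 0.1056 0.121 ]
```

View pics/v9.png

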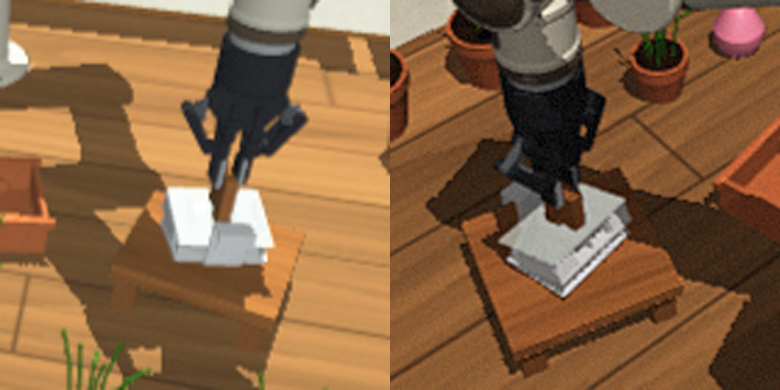

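The shaker is upright over the middle of the step with a gap of about 7 mm. Lowering gently.

```bash
python3 -m inch '{"translation":[[0,0,-0.2],[0,0,-0.2],[0,0,-0.1],[0,0,-0.1],[0,0,-0.05],[0,0,-0.05],[0,0,0],[0,0,0]],"rotation":[[0,0,0],[0,0,0],[0,0,0],[0,0,0],[0,0,0],[0,0,0],[0,0,0],[0,0,0]],"grip":[1,1,1,1,1,1,1,1]}' 80
```

```text
time_s: 19.1
eef_pos: [0.5202, 0.3763, 0.1187]
ee_rot: [-180.0, 0.0, -76.8]
contact_force: [-0.1, -0.0, -2.3]
opening: 0.0143
```

```bash
python3 -m inch '{"translation":[[0,0,-0.05],[0,0,-0.05],[0,0,-0.05],[0,0,-0.05],[0,0,0],[0,0,0],[0,0,0],[0,0,0]],"rotation":[[0,0,0],[0,0,0],[0,0,0],[0,0,0],[0,0,0],[0,0,0],[0,0,0],[0,0,0]],"grip":[1,1,1,1,1,1,1,1]}' 80
```

```text
time_s: 20.1
eef_pos: [0.5209, 0.3767, 0.1183]
ee_rot: [-179.9, 0.0, -76.8]
contact_force: [-2.0, -0.6, 5.7]
opening: 0.0138
```

The upward force shows it's seated. Opening the fingers, then straight up.

```bash
python3 -m inch '{"translation":[[0,0,0],[0,0,0],[0,0,0],[0,0,0],[0,0,0],[0,0,0],[0,0,0],[0,0,0]],"rotation":[[0,0,0],[0,0,0],[0,0,0],[0,0,0],[0,0,0],[0,0,0],[0,0,0],[0,0,0]],"grip":[0.75,0.6,0.5,0.4,0.3,0.3,0.3,0.3]}' 20
python3 -m inch '{"translation":[[0,0,0.5],[0,0,1],[0,0,2],[0,0,2.5],[0,0,2.5],[0,0,2],[0,0,1],[0,0,0.5]],"rotation":[[0,0,0],[0,0,0],[0,0,0],[0,0,0],[0,0,0],[0,0,0],[0,0,0],[0,0,0]],"grip":[0.3,0.3,0.3,0.3,0.3,0.3,0.3,0.3]}' 20
python3 - <<'E'
from balls import *
balls()
for n,(a,b,c,e) in dict(scene=(345,150,440,250),side=(90,180,250,345)).items():
    im,d=env.camera(n);P=cloud(n,d);m=im.astype(int);cv2.imwrite(f"pics/f_{n}.png",im)
    k=np.zeros(d.shape,bool);k[b:e,a:c]=1
    k&=(d>0)&(P[...,2]>.142)&(P[...,2]<.162)&(np.hypot(P[...,0]-.5215,P[...,1]-.377)<.06)&(m[...,2]-m[...,0]>20);q=P[k]
    print(n,"handle top",k.sum(),rect(q) if k.sum()>3 else 0,q[:,2].max() if k.sum() else 0)
s=env.sense();im,d=env.camera("wrist");T=np.eye(4);T[:3,:3]=Ro.from_euler("xyz",s["ee_rot"],degrees=True).as_matrix();T[:3,3]=s["eef_pos"]
P=cloud("wrist",d,T@env.get_calibration("wrist")["mount"]);m=im.astype(int)
k=(d>0)&(P[...,2]>.148)&(P[...,2]<.162)&(np.hypot(P[...,0]-.5215,P[...,1]-.377)<.06)&(m[...,2]-m[...,0]>20);print("wrist handle",k.sum(),rect(P[k]),np.median(P[k][:,2]))
a=cv2.imread('pics/f_scene.png')[130:270,310:450];b=cv2.imread('pics/f_side.png')[150:350,90:290]
cv2.imwrite('pics/v10.png',cv2.hconcat([cv2.resize(x,(390,390),interpolation=2) for x in(a,b)]))
E
```

```text
time_s: 21.1
eef_pos: [0.5202, 0.3763, 0.1167]
ee_rot: [-180.0, 0.0, -76.8]
contact_force: [-0.1, -0.7, -0.6]
opening: 0.0598
time_s: 22.1
eef_pos: [0.5202, 0.3764, 0.2372]
ee_rot: [-180.0, 0.0, -76.8]
contact_force: [-0.3, -0.3, -0.4]
opening: 0.0597
scene visible floor px per bay [np.int64(356), np.int64(264), np.int64(219)]
  blob 19 u,v mm -48.0 -119.0 ztop 0.026 bgr [ 60. 100. 174.]
  blob 20 u,v mm -48.0 -93.0 ztop 0.027 bgr [ 58.  98. 172.]
  blob 22 u,v mm -49.0 -15.0 ztop 0.026 bgr [ 57.  97. 169.]
  blob 22 u,v mm -48.0 11.0 ztop 0.029 bgr [ 58.  98. 171.]
  blob 44 u,v mm -49.0 104.0 ztop 0.028 bgr [ 54.  90. 156.]
side visible floor px per bay [np.int64(548), np.int64(636), np.int64(616)]
  blob 9 u,v mm -50.0 -116.0 ztop 0.027 bgr [ 46.  83. 167.]
  blob 8 u,v mm -51.0 -87.0 ztop 0.027 bgr [ 46.  82. 166.]
  blob 8 u,v mm -50.0 -13.0 ztop 0.026 bgr [ 47.  84. 170.]
  blob 9 u,v mm -50.0 15.0 ztop 0.027 bgr [ 47.  82. 165.]
  blob 10 u,v mm -51.0 99.0 ztop 0.028 bgr [28. 48. 96.]
  blob 10 u,v mm -49.0 119.0 ztop 0.031 bgr [24. 41. 83.]
wrist visible floor px per bay [np.int64(0), np.int64(1153), np.int64(3965)]
  blob 427 u,v mm -49.0 108.0 ztop 0.028 bgr [ 49.  69. 116.]
  blob 169 u,v mm -50.0 17.0 ztop 0.027 bgr [ 50.  70. 118.]
scene handle top 68 (array([522.1, 375.1]), array([46.6, 17.1]), 14.6) 0.15692286861891458
side handle top 138 (array([517.9, 377.6]), array([47.9, 16.7]), 11.8) 0.15887749439015253
wrist handle 1164 (array([521.4, 376.5]), array([43.5, 15.3]), 13.5) 0.15376108081928147
```

View pics/v10.png

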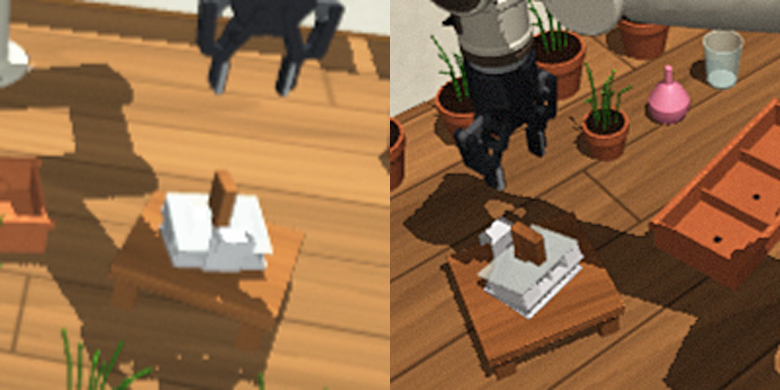

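The shaker stands upright on the step, less than 2 mm from its centre. The handle top is at z 0.154, which puts the foot at about 0.060. The gripper is clear, and six balls lie at rest, two per bay. Handing in.

```bash
python3 -c "
from cell import env
print(env.sign_off(), env.sense()['time_s'])"
```

```text
the job is handed in; nothing more can be done
the job is handed in; nothing more can be done
```

I lifted the shaker off the rail with all six balls still inside and nodded it once over each bay. I then stood it empty on the step and handed the job in at about 22 s of the 64 s; no verdict was given.

**Last checks before handing in:**
- **Balls:** the side view's depth showed two balls in each bay, about 14–16 mm inside the wall nearest the robot. Their positions matched the earlier checks. The scene view merged the left bay's two balls into one blob, but the side view separated them.
- **Shaker:** it stood upright, less than 2 mm from the step's measured centre in the wrist view. Its foot was at about 60 mm.
- **Handle height:** the side and scene views put the handle top 3–5 mm higher than the wrist view. I used the wrist view because the first two have ragged edges at that distance.
- **Gripper and bystanders:** the gripper was clear of everything. The pot, beaker and bulb looked undisturbed in the pictures; I did not measure them again.

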